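# Turn the toy turntable to bring the whale to the front

### The job

Push the rim of the flower-shaped toy turntable gently round with the fingertips until the petal with the whale points straight to the front of the shelf, that is the long edge farthest from the robot, where the children reach in, and leave it standing still. Do not grip, lift or touch any of the toys: they ride round upright on their petals. Leave the things beside the turntable where they are.

Things in the scene. Friction and masses are not known exactly. Their poses are not given: they have to be found in the camera images.
- foot: round ash foot of the turntable, 170 mm across, screwed to the shelf top (it cannot slide). Origin: centre of its underside on the shelf top, exactly under the turntable's axis. Its +x axis points to the front of the shelf, the same way as world +x.
- turntable: flower-shaped plywood platter, turns both ways, no stops, about its upright axis; stays where left, coasts only a few degrees (bearing friction 0.05 N m). Origin: on the axis at its underside, 26 mm above the shelf top; 20 mm thick. Six petals: discs of radius 74 mm centred 108 mm from the axis at 0, 60, 120.. degrees from its own +x, which turns with it. A 6 mm high wood bead edges the deck.
- turntable_notch (a point): point in the notch between the petals at 0 and 60 degrees, 164 mm from the axis, level with the deck (46 mm above the shelf top), turning with the platter. Six such notches, 60 degrees apart, each about 108 mm wide at the mouth, reach in to 144 mm from the axis (outermost rim 182 mm), open down to the shelf top: a finger standing here pushes a petal's flank.
- whale: blue silicone bath whale with raised tail fin, 84 mm long, 44 mm wide, 46 mm high, 0.07 to 0.14 kg, loose in the middle of one petal (within 6 mm of the petal's centre), heading any way; never in the front petal at the start. Origin: centre of its underside; +x to its snout, z up.
- drill: wooden toy drill standing on its battery foot (44 by 36 mm), 77 mm long, 54 mm high, loose on one petal. Origin: centre of its underside; +x to the bit, z up.
- pot: aluminium toy pot, 62 mm across, 42 mm high, with two loop handles reaching 43 mm from its axis along its y axis, loose on one petal. Origin: centre of its underside, z up.
- mug: plastic toy mug, 50 mm across, 48 mm high, handle reaching 43 mm from its axis to its +y, loose on one petal. Origin: centre of its underside, z up.
- cups: two upside-down plastic cups stacked as one piece, 62 mm across at the foot, 51 mm high, loose on one petal. Origin: centre of its underside, z up.
- tower: bystander: tower of three upside-down plastic cups stacked as one piece, 86 mm across at the foot, 135 mm high, standing loose on the shelf top left or right of the turntable, about 0.31 to 0.39 m from its axis. Origin: centre of its underside.
- rings: bystander: wooden ring stacker, 90 mm across, 104 mm high, standing loose on the shelf top on the other side of the turntable, as far away. Origin: centre of its underside.

How it is judged (in metres and radians):
At the end, for the whole second after the job is handed in: whale origin over 70 mm to the front (+x) of the axis and within 24 mm sideways of the line from the axis straight to the front; platter at rest; all five toys upright on their petals (78 to 138 mm from the axis); tower and rings upright, within 20 mm of their start (x of whale in the frame of foot above 0.07 m and y of whale in the frame of foot between -0.024 and 0.024 m and angular speed of turntable below 0.05 rad/s and angle between each of whale, drill, pot, mug, cups, tower, rings's own z axis and vertical below 0.25 rad and horizontal distance between whale and turntable between 0.078 and 0.138 m and z of whale in the frame of turntable between 0.012 and 0.032 m and horizontal distance between drill and turntable between 0.078 and 0.138 m and z of drill in the frame of turntable between 0.012 and 0.032 m and horizontal distance between pot and turntable between 0.078 and 0.138 m and z of pot in the frame of turntable between 0.012 and 0.032 m and horizontal distance between mug and turntable between 0.078 and 0.138 m and z of mug in the frame of turntable between 0.012 and 0.032 m and horizontal distance between cups and turntable between 0.078 and 0.138 m and z of cups in the frame of turntable between 0.012 and 0.032 m and distance of each of tower, rings from where it was at the start of the episode below 0.02 m); the robot touches nothing.
It fails at once if the robot touches a toy on the turntable (contact force between any of whale, drill, pot, mug, cups and the fingers above 0.5 N or contact force between any of whale, drill, pot, mug, cups and the arm above 0.5 N).
It fails at once if a toy on the turntable is lifted, tips over or slides off its petal ((angle between whale's own z axis and vertical above 0.5 rad or z of whale in the frame of turntable above 0.04 m or horizontal distance between whale and turntable above 0.143 m or horizontal distance between whale and turntable below 0.073 m) or (angle between drill's own z axis and vertical above 0.5 rad or z of drill in the frame of turntable above 0.04 m or horizontal distance between drill and turntable above 0.143 m or horizontal distance between drill and turntable below 0.073 m) or (angle between pot's own z axis and vertical above 0.5 rad or z of pot in the frame of turntable above 0.04 m or horizontal distance between pot and turntable above 0.143 m or horizontal distance between pot and turntable below 0.073 m) or (angle between mug's own z axis and vertical above 0.5 rad or z of mug in the frame of turntable above 0.04 m or horizontal distance between mug and turntable above 0.143 m or horizontal distance between mug and turntable below 0.073 m) or (angle between cups's own z axis and vertical above 0.5 rad or z of cups in the frame of turntable above 0.04 m or horizontal distance between cups and turntable above 0.143 m or horizontal distance between cups and turntable below 0.073 m)).
It fails at once if the cup tower or ring stacker beside the turntable is moved over 20 mm or knocked over (distance of any of tower, rings from where it was at the start of the episode above 0.02 m or angle between any of tower, rings's own z axis and vertical above 0.3 rad).
It fails at once if the turntable is flung round, faster than 2.5 rad/s (angular speed of turntable above 2.5 rad/s).
It fails at once if the turntable is gripped or pushed with more than 25 N (contact force between turntable and the fingers above 25 N or contact force between turntable and the arm above 25 N).
It also fails if it takes over 58 s, if anything falls off the work surface, if the arm or the gripper's body presses on something with over 40 N, if the wrist force passes 120 N, or if a joint passes its speed limit or range.

### The arm

A 6-joint arm with a two-finger parallel gripper is mounted at the origin on the work surface. World frame = base frame: x ahead of the robot, y to its left, z up, the work surface at z = 0. Lengths are in mm, angles in degrees, forces in N, time in s.
With the tool pointing down it reaches from about 300 to 775 mm from the base axis. Payload 14.6 kg.
Tool frame: the origin (TCP) lies on the centre line of the jaws, within the pads' length; the fingertips stand 22 mm ahead of it and the grasp point (between the pads) lies 3 mm ahead of it (r.tcp_to_tips is the z of the fingertips in the tool frame, in mm); z points along the fingers, y is the line along which they close (so a half turn about z gives the same grasp; the last joint's range is limited). The gripper opens to 94 mm and grips with 3 to 60 N. Pads are 16 mm wide; open, the fingers measure 119 mm over their backs; the gripper's body (75 mm by 177 mm) begins 78 mm behind the grasp point.
Start: joints at [68.721, 17.183, 87.147, -0, 75.671, -3.816], TCP at [165.054, 524.64, 227.446] pointing down, gripper open.
Joint ranges: [-173.82, 173.82], [-45.26, 126.66], [13.44, 144.39], [-59.66, 239.66], [0, 175.72], [-146.38, 146.38]. Speed limits (degrees/s): [127.2, 127.2, 147.25, 180, 180, 180].

### API

Orientations are given as a 3x3 rotation matrix whose columns are the frame's x, y, z axes.
In Python, from cell import r gives the robot as it stands. The module is installed in compiled form; this text tells all that it offers.
- The arm moves only by the tool send_rows, never from a script. Its argument "increments" is a list that holds one entry, the list of rows, each a list of 5 numbers: the finger opening in m, from 0 to 0.094, then the shift along the tool's x, y, z in a scale on which 1.0 is 75 cm, then the turn about the tool's z in fractions of the full range, 1 being 2 pi rad. In form: [[[gripper, tx, ty, tz, yaw], ...]]. A call has 1 to 20 rows; each row is the pose to reach, as a shift and turn from the pose commanded when the call began, along the tool's axes at that moment; what a row does not reach only later rows make up. A row lasts 1/12 s, in which the tool goes at most 41.7 mm and 7.16 degrees, less where a joint would pass 70% of its speed; a pose out of reach is approached as far as the arm can. Shift and turn numbers lie between -1 and 1, and a call with a number outside is refused. A call with a gripper value outside its range is refused whole. The fingers move at their own pace and stop on an object; "grip_force" is the grip in N (left out, the last holds). Time passes only in rows, so rows that repeat a pose let the fingers close. It gives the time, the measured TCP pose, the force, the opening and the grip force at its end, in the units of the state.
- r.observe(): the state, without advancing time (a new reading comes with each control period).
- r.snapshot(name): name is "side" or "top" or "wrist"; returns a dict with "img" (384x512x3 uint8, red, green, blue), "fx", "fy", "cx", "cy" (pixels), "dist" ([k1, k2, p1, p2, k3] as OpenCV has them; the pictures are not rectified), "eye" and "rotation" of the camera in the world; the wrist camera has in their place "hand_eye" (4x4, takes a point from camera to tool coordinates, whose origin is the TCP and whose axes are the flange's). Camera axes: x right, y up, looking along -z (the intrinsics and any distortion apply to the point x, -y, -z); pixel columns grow to the right and rows downward; lengths in mm; the calibration is good to about 2 mm. A picture is of the moment at which its call begins: read the wrist's pose just before it. There is no depth.
- r.finish_job(): hands the job in; it is judged then, once.
The state is a dict: "clock": time; "qpos": joint angles; "qd": joint speeds; "joint_torque": joint torques, N m; "ee_pos": TCP position; "ee_rot": TCP orientation; "ft_force": force on the tool from outside, world axes, zero at the start; "ft_torque": the same for the moment, N m; "finger_gap": finger opening in mm; "gripper_force": force on a finger pad.
Only numpy, scipy, OpenCV 4.12 (cv2) and the standard library are available. Lean on these libraries where they do the work, as an engineer would, in place of code of your own. Each camera call takes 0.05 s, during which the arm holds its last target. There are 200 camera calls.

## Working session

There is one attempt and no reset: what is moved stays moved. The work goes in short steps, Python scripts to look and compute and a tool call to move; the robot and the scene stay as the last step left them, time stands still between calls to the robot, and variables do not carry over. Pictures are saved under pics/ and viewed, at most 10 in all, crops included, and the job is handed in when it is done.

Besides the shell and the picture viewer there is one more tool, called after "Call:" as name(argument=value, ...), one argument or row to a line, values as JSON. send_rows: Moves the arm, as the interface text tells. Its arguments: {"type":"object","properties":{"increments":{"type":"array","items":{"type":"array","items":{"type":"array","items":{"type":"number"}}}},"grip_force":{"type":"number"}},"required":["increments"]}

```bash
mkdir -p pics
python3 - <<'E'
from cell import r
import cv2,json
s=r.observe();print(s['clock'],s['ee_pos'],s['ee_rot'],r.tcp_to_tips)
for n in('side','top'):
    p=r.snapshot(n);cv2.imwrite(f'pics/{n}0.png',p['img'][:,:,::-1])
    print(n,{k:v for k,v in p.items() if k!='img'})
E
```

```text
0.0 [164.96858048 524.42508504 226.87051224] [[-9.53905195e-01  3.00107756e-01 -4.62725611e-04]
 [ 3.00108094e-01  9.53904549e-01 -1.11546360e-03]
 [ 1.06636788e-04 -1.20291422e-03 -9.99999271e-01]] 22.0
side {'fx': 370.264341260417, 'fy': 370.264341260417, 'cx': 257.72137750461036, 'cy': 181.80112488895787, 'dist': array([-0.08486508,  0.        ,  0.        ,  0.        ,  0.        ]), 'eye': array([ 555.88473514, 1034.63878621,  698.46434015]), 'rotation': array([[-0.99797199,  0.02669132, -0.05778822],
       [-0.0631131 , -0.53306616,  0.84371631],
       [-0.00828504,  0.84565244,  0.53366967]])}
top {'fx': 395.7983038513917, 'fy': 395.7983038513917, 'cx': 255.29176402823978, 'cy': 192.07627188275802, 'dist': array([0.00657105, 0.        , 0.        , 0.        , 0.        ]), 'eye': array([ 493.11517107,   -8.50951339, 1111.00901253]), 'rotation': array([[-0.01501561,  0.99090156, -0.13374838],
       [-0.99987303, -0.01559412, -0.00327881],
       [-0.00533466,  0.13368217,  0.9910099 ]])}
```

View pics/top0.png

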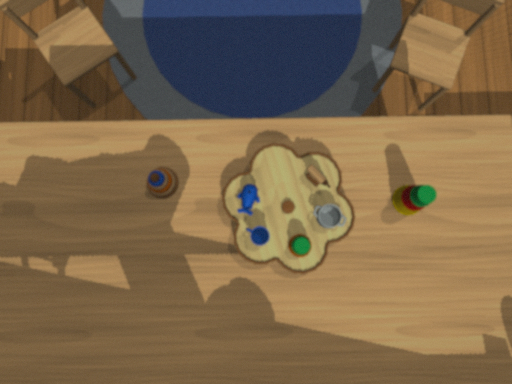

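View pics/side0.png

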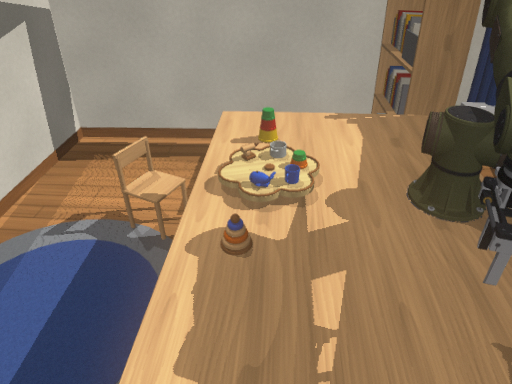

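The top view shows whale (248,198), mug (259,236), cups (301,244), pot (328,215), drill (317,175), an empty petal near (276,165), the hub at (288,206), the rings at (162,182) on the left and the tower at (412,198) on the right. The platter has to turn clockwise as seen from above.

```bash
cat > h.py <<'E'
import numpy as np,cv2
from cell import r
def K(p): return np.array([[p['fx'],0,p['cx']],[0,p['fy'],p['cy']],[0,0,1.]])
def ray(p,uv,z):
    u=cv2.undistortPoints(np.array(uv,float).reshape(-1,1,2),K(p),np.array(p['dist']))[:,0]
    d=np.c_[u[:,0],-u[:,1],-np.ones(len(u))]@np.array(p['rotation']).T
    e=np.array(p['eye']);return e+d*((z-e[2])/d[:,2])[:,None]
def proj(p,X):
    X=(np.array(X,float)-p['eye'])@np.array(p['rotation']);X=X*[1,-1,-1]
    return cv2.projectPoints(X,np.zeros(3),np.zeros(3),K(p),np.array(p['dist']))[0][:,0]
def blue(p,lo=(100,140,50),hi=(130,255,255)):
    hsv=cv2.cvtColor(p['img'],cv2.COLOR_RGB2HSV);m=cv2.inRange(hsv,lo,hi)
    n,l,st,c=cv2.connectedComponentsWithStats(m)
    return [(st[i,4],c[i]) for i in range(1,n) if st[i,4]>25]
E
python3 - <<'E'
from h import *
p=r.snapshot('top')
for a,c in blue(p):
    if c[1]>130: print('blue',a,c,ray(p,[c],65)[0][:2])
print('hub',ray(p,[[288,206]],50)[0])
print('pts drill,pot,cups,mug,empty',ray(p,[[317,175],[328,215],[301,244],[259,236],[276,165]],60)[:,:2].round())
print('tower foot,rings',ray(p,[[405,201],[162,184]],20)[:,:2].round())
big=cv2.resize(p['img'][130:290,205:375],None,fx=4.5,fy=3.7*4.5/3.7,interpolation=cv2.INTER_CUBIC)[:600*2]
cv2.imwrite('pics/z.png',cv2.resize(p['img'][135:280,210:370],None,fx=4,fy=4,interpolation=cv2.INTER_CUBIC)[:,:,::-1])
E
```

```text
blue 66 [158.12121212 179.83333333] [671.49430525 254.88213383]
blue 316 [247.99367089 197.5221519 ] [619.96505866  14.59684171]
blue 212 [259.11792453 235.12735849] [519.9841943  -13.38808695]
hub [597.12348313 -92.43606281  50.        ]
pts drill,pot,cups,mug,empty [[ 679. -172.]
 [ 571. -197.]
 [ 495. -123.]
 [ 518.  -13.]
 [ 708.  -62.]]
tower foot,rings [[ 609. -418.]
 [ 667.  255.]]
```

View pics/z.png

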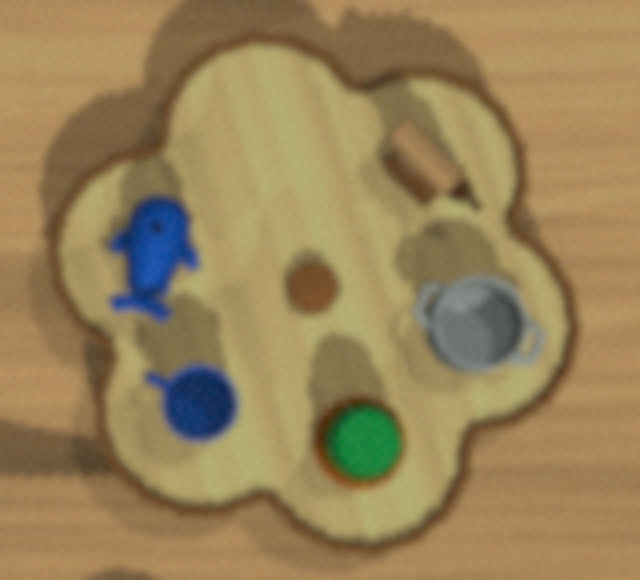

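Units first: shifts go in shares of 75 cm and turns go in shares of 2 pi rad. So -0.613 m is -0.8173, -0.52 m is -0.6933.

Call:
send_rows(
  increments=[
    [[0, -0.3467, -0.4093, 0, 0], [0, -0.3467, -0.4093, 0, 0], [0, -0.3467, -0.4093, 0, 0], [0, -0.3467, -0.4093, 0, 0], [0, -0.3467, -0.4093, 0, 0], [0, -0.3467, -0.4093, 0, 0], [0, -0.3467, -0.4093, 0, 0], [0, -0.3467, -0.4093, 0, 0], [0, -0.3467, -0.4093, 0, 0], [0, -0.3467, -0.4093, 0, 0], [0, -0.3467, -0.4093, 0, 0], [0, -0.6933, -0.8173, 0, 0], [0, -0.6933, -0.8173, 0, 0], [0, -0.6933, -0.8173, 0, 0], [0, -0.6933, -0.8173, 0, 0], [0, -0.6933, -0.8173, 0, 0], [0, -0.6933, -0.8173, 0, 0], [0, -0.6933, -0.8173, 0, 0], [0, -0.6933, -0.8173, 0, 0], [0, -0.6933, -0.8173, 0, 0]],
  ],
)

```text
clock: 1.82
ee_pos: [467.4, -193.3, 227.2]
ee_rot: [[-0.954, 0.3, -0.0], [0.3, 0.954, 0.0], [0.0, 0.0, -1.0]]
ft_force: [0.9, -0.3, 0.1]
finger_gap: -0.1
gripper_force: 0.0
```

Call:
send_rows(
  increments=[
    [[0, 0, 0, 0, 0], [0, 0, 0, 0, 0], [0, 0, 0, 0, 0], [0, 0, 0, 0, 0]],
  ],
)

```text
clock: 2.15
ee_pos: [466.7, -190.4, 227.6]
ee_rot: [[-0.954, 0.299, 0.0], [0.299, 0.954, 0.0], [-0.0, 0.0, -1.0]]
ft_force: [0.4, -0.3, 0.1]
finger_gap: 0.5
gripper_force: 0.0
```

Run:
```python
from h import *
s=r.observe();print(s['ee_pos'])
p=r.snapshot('wrist');T=np.array(p['hand_eye']);print(T.round(2))
R=np.array(s['ee_rot']);p['rotation']=R@T[:3,:3];p['eye']=R@T[:3,3]+s['ee_pos']
im=p['img'].copy()
X=s['ee_pos'].copy();X[2]=46
a=np.radians(15.5+30+60*np.arange(6));N=np.c_[597+164*np.cos(a),-94+164*np.sin(a),0*a+46]
print('fingers',proj(p,[X]))
for u in proj(p,np.r_[N,[[597,-94,50]]]): 
    print(u)
    if abs(u).max()<2000: cv2.circle(im,tuple(int(v) for v in u),4,(255,0,0),2)
u=proj(p,[X])[0];cv2.circle(im,tuple(int(v) for v in u),4,(0,255,0),2)
cv2.imwrite('pics/w1.png',im[:,:,::-1])
```

```text
[ 466.70412696 -190.43832538  227.56054554]
[[  -0.      0.96    0.27   78.35]
 [   1.      0.      0.     -0.42]
 [   0.      0.27   -0.96 -157.01]
 [   0.      0.      0.      1.  ]]
fingers [[251.46852868 176.11693659]]
[475.89879869 310.91117551]
[497.2939675 182.0724294]
[371.94741218 110.79016336]
[237.66855003 194.75418546]
[245.96941342 322.48783571]
[358.35050308 370.46799989]
[365.98764902 258.41611815]
```

View pics/w1.png

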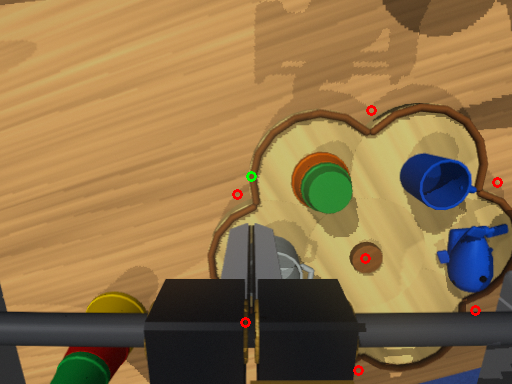

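In the tool's units: 0.08 m is 0.1067, 0.06 m is 0.08.

Call:
send_rows(
  increments=[
    [[0, -0.0227, -0.0293, 0, 0], [0, -0.0227, -0.0293, 0, 0], [0, -0.0227, -0.0293, 0.04, 0], [0, -0.0227, -0.0293, 0.08, 0], [0, -0.0227, -0.0293, 0.1067, 0], [0, -0.0227, -0.0293, 0.1067, 0], [0, -0.0227, -0.0293, 0.1067, 0]],
  ],
)

```text
clock: 2.78
ee_pos: [476.3, -217.0, 147.8]
ee_rot: [[-0.954, 0.299, -0.001], [0.299, 0.954, 0.0], [0.001, 0.0, -1.0]]
ft_force: [0.4, -0.0, 1.8]
finger_gap: 0.6
gripper_force: 0.0
```

Exactly over the notch; lower to tips at about z = 32.

In the tool's units: 0.094 m is 0.1253, 0.08 m is 0.1067.

Call:
send_rows(
  increments=[
    [[0, 0, 0, 0.0267, 0], [0, 0, 0, 0.0533, 0], [0, 0, 0, 0.08, 0], [0, 0, 0, 0.1067, 0], [0, 0, 0, 0.1253, 0], [0, 0, 0, 0.1253, 0], [0, 0, 0, 0.1253, 0]],
  ],
)

```text
clock: 3.37
ee_pos: [477.1, -217.8, 55.0]
ee_rot: [[-0.954, 0.3, 0.001], [0.3, 0.954, -0.001], [-0.001, -0.0, -1.0]]
ft_force: [0.3, -0.2, 0.1]
finger_gap: 0.6
gripper_force: 0.0
```

Run:
```python
from h import *
s=r.observe();print(s['ee_pos'],s['ft_force'])
c=np.array([597,-94.]);P=s['ee_pos'][:2];R=np.array(s['ee_rot'])[:2,:2]
for t in list(range(224,138,-4)):
    q=c+168*np.array([np.cos(np.radians(t)),np.sin(np.radians(t))]);print(t,q.round(),((q-P)@R/1000).round(4))
```

```text
[ 477.10237196 -217.84463016   54.95292023] [ 0.30718943 -0.15431828  0.12134516]
224 [ 476. -211.] [0.003  0.0065]
220 [ 468. -202.] [0.0131 0.0125]
216 [ 461. -193.] [0.0228 0.0191]
212 [ 455. -183.] [0.032  0.0265]
208 [ 449. -173.] [0.0406 0.0344]
204 [ 444. -162.] [0.0487 0.0429]
200 [ 439. -151.] [0.0561 0.052 ]
196 [ 436. -140.] [0.0629 0.0615]
192 [ 433. -129.] [0.069  0.0715]
188 [ 431. -117.] [0.0744 0.0819]
184 [ 429. -106.] [0.0791 0.0927]
180 [429. -94.] [0.083  0.1037]
176 [429. -82.] [0.0861 0.115 ]
172 [431. -71.] [0.0885 0.1265]
168 [433. -59.] [0.09   0.1382]
164 [436. -48.] [0.0907 0.1499]
160 [439. -37.] [0.0906 0.1616]
156 [444. -26.] [0.0896 0.1733]
152 [449. -15.] [0.0879 0.1849]
148 [455.  -5.] [0.0853 0.1963]
144 [461.   5.] [0.082  0.2076]
140 [468.  14.] [0.0779 0.2185]
```

In the tool's units: 0.0665 m is 0.0887, 0.0629 m is 0.0839.

Call:
send_rows(
  increments=[
    [[0, 0.004, 0.0087, 0, 0], [0, 0.0073, 0.0107, 0, 0], [0, 0.0107, 0.0127, 0, 0], [0, 0.014, 0.0147, 0, 0], [0, 0.0173, 0.0167, 0, 0], [0, 0.024, 0.0211, 0, 0], [0, 0.0304, 0.0255, 0, 0], [0, 0.0367, 0.0304, 0, 0], [0, 0.0427, 0.0353, 0, 0], [0, 0.0485, 0.0405, 0, 0], [0, 0.0541, 0.0459, 0, 0], [0, 0.0596, 0.0515, 0, 0], [0, 0.0649, 0.0572, 0, 0], [0, 0.07, 0.0632, 0, 0], [0, 0.0748, 0.0693, 0, 0], [0, 0.0795, 0.0756, 0, 0], [0, 0.0839, 0.082, 0, 0], [0, 0.0867, 0.0867, 0, 0], [0, 0.088, 0.0887, 0, 0], [0, 0.088, 0.0887, 0, 0]],
  ],
)

```text
clock: 5.03
ee_pos: [433.4, -134.2, 53.5]
ee_rot: [[-0.954, 0.3, 0.0], [0.3, 0.954, 0.0], [-0.0, 0.0, -1.0]]
ft_force: [0.1, 0.2, -0.4]
finger_gap: 0.7
gripper_force: 0.0
```

Run:
```python
from h import *
s=r.observe();print(s['ee_pos'],s['ft_force'])
p=r.snapshot('top')
for a,c in blue(p):
    if c[1]>130: X=ray(p,[c],65)[0][:2];d=X-[597,-94];print(a,c,X,np.hypot(*d),np.degrees(np.arctan2(d[1],d[0])))
c=np.array([597,-94.]);P=s['ee_pos'][:2];R=np.array(s['ee_rot'])[:2,:2]
for t in list(range(194,138,-4)):
    q=c+168*np.array([np.cos(np.radians(t)),np.sin(np.radians(t))]);print(t,((q-P)@R/1000).round(4))
```

```text
[ 433.41406739 -134.17794703   53.49847099] [ 0.07807682  0.23607588 -0.39397339]
299 [258.23745819 178.26421405] [671.4989154  -13.50080458] 109.68230877648818 47.21692468702905
62 [158.4516129  179.70967742] [671.81629881 254.00206932] 355.9535346317639 77.86677229185142
210 [247.91904762 215.3952381 ] [572.3411712   15.39167452] 112.13650740107335 102.70316525306828
194 [-0.0007 -0.0003]
190 [0.0051 0.0099]
186 [0.0101 0.0205]
182 [0.0144 0.0314]
178 [0.0179 0.0426]
174 [0.0206 0.054 ]
170 [0.0226 0.0656]
166 [0.0237 0.0773]
162 [0.024 0.089]
158 [0.0234 0.1007]
154 [0.0221 0.1124]
150 [0.02   0.1239]
146 [0.017  0.1352]
142 [0.0133 0.1464]
```

In the tool's units: 0.089 m is 0.1187, 0.0773 m is 0.1031.

Call:
send_rows(
  increments=[
    [[0, 0.002, 0.0033, 0, 0], [0, 0.004, 0.008, 0, 0], [0, 0.0068, 0.0132, 0, 0], [0, 0.0103, 0.0203, 0, 0], [0, 0.0135, 0.0273, 0, 0], [0, 0.0164, 0.0345, 0, 0], [0, 0.0192, 0.0419, 0, 0], [0, 0.0216, 0.0493, 0, 0], [0, 0.0239, 0.0568, 0, 0], [0, 0.0257, 0.0644, 0, 0], [0, 0.0275, 0.072, 0, 0], [0, 0.0289, 0.0797, 0, 0], [0, 0.0301, 0.0875, 0, 0], [0, 0.0309, 0.0952, 0, 0], [0, 0.0316, 0.1031, 0, 0], [0, 0.0319, 0.1107, 0, 0], [0, 0.032, 0.116, 0, 0], [0, 0.032, 0.1187, 0, 0], [0, 0.032, 0.1187, 0, 0], [0, 0.032, 0.1187, 0, 0]],
  ],
)

```text
clock: 6.75
ee_pos: [437.3, -42.5, 53.4]
ee_rot: [[-0.954, 0.3, 0.0], [0.3, 0.954, -0.0], [-0.0, -0.0, -1.0]]
ft_force: [-0.2, 0.7, -0.0]
finger_gap: 0.6
gripper_force: 0.0
```

```bash
cat > chk.py <<'E'
from h import *
s=r.observe();print(s['ee_pos'],s['ft_force'])
p=r.snapshot('top')
cv2.imwrite('pics/t%d.png'%(s['clock']*100),cv2.resize(p['img'][120:300,195:395],None,fx=3,fy=3,interpolation=cv2.INTER_CUBIC)[:,:,::-1])
for a,c in blue(p):
    if c[1]>130: X=ray(p,[c],65)[0][:2];d=X-[597,-94];print(a,c,X,np.hypot(*d),np.degrees(np.arctan2(d[1],d[0])))
c=np.array([597,-94.]);P=s['ee_pos'][:2];R=np.array(s['ee_rot'])[:2,:2]
for t in list(range(164,138,-2)):
    q=c+168*np.array([np.cos(np.radians(t)),np.sin(np.radians(t))]);print(t,((q-P)@R/1000).round(4))
E
python3 chk.py; ls pics
```

```text
[437.26387458 -42.45407142  53.4432881 ] [-0.24173536  0.73121095 -0.01306276]
305 [277.88196721 166.87868852] [701.6900841  -66.81134607] 108.1630094442422 14.558442337302873
64 [158.15625  179.828125] [671.50697178 254.78842903] 356.6576188257992 77.94190643195039
216 [248.84722222 192.5787037 ] [633.2050034   12.15424343] 112.15848460651466 71.1675261865309
164 [ 0.0001 -0.0055]
162 [0.0002 0.0003]
160 [-0.      0.0062]
158 [-0.0004  0.0121]
156 [-0.0009  0.0179]
154 [-0.0017  0.0237]
152 [-0.0027  0.0295]
150 [-0.0039  0.0352]
148 [-0.0052  0.0409]
146 [-0.0068  0.0466]
144 [-0.0086  0.0522]
142 [-0.0105  0.0577]
140 [-0.0127  0.0632]
side0.png
t675.png
top0.png
w1.png
z.png
```

In the tool's units: 0.041 m is 0.0547, -0.0052 m is -0.0069.

Call:
send_rows(
  increments=[
    [[0, 0, 0.004, 0, 0], [0, 0, 0.008, 0, 0], [0, -0.0003, 0.012, 0, 0], [0, -0.0005, 0.016, 0, 0], [0, -0.0009, 0.02, 0, 0], [0, -0.0012, 0.024, 0, 0], [0, -0.0017, 0.028, 0, 0], [0, -0.0024, 0.032, 0, 0], [0, -0.0031, 0.036, 0, 0], [0, -0.0037, 0.04, 0, 0], [0, -0.0045, 0.044, 0, 0], [0, -0.0056, 0.048, 0, 0], [0, -0.0064, 0.052, 0, 0], [0, -0.0069, 0.0547, 0, 0], [0, -0.0069, 0.0547, 0, 0], [0, -0.0069, 0.0547, 0, 0]],
  ],
)

```text
clock: 8.13
ee_pos: [454.5, -4.8, 53.4]
ee_rot: [[-0.954, 0.3, 0.0], [0.3, 0.954, 0.0], [-0.0, 0.0, -1.0]]
ft_force: [-0.3, 0.4, 0.2]
finger_gap: 0.4
gripper_force: 0.0
```

```bash
python3 chk.py|head -5; ls pics
```

```text
[454.52964871  -4.82601317  53.4286363 ] [-0.26635107  0.42763293  0.24523976]
315 [286.65714286 165.61587302] [704.76523845 -90.48057771] 107.82269218818149 1.870514112029026
64 [158.390625 179.5625  ] [672.21883026 254.17266987] 356.2051101102315 77.80923898776085
213 [252.70892019 184.02816901] [656.10955725   1.53139107] 112.33960316335319 58.253062483532524
164 [ 0.0053 -0.0466]
side0.png
t675.png
t813.png
top0.png
w1.png
z.png
```

In the tool's units: -0.16 m is -0.2133, -0.14 m is -0.1867.

Call:
send_rows(
  increments=[
    [[0, 0.004, -0.0013, 0, 0], [0, 0.0093, 0, 0, 0], [0, 0.0173, 0.0027, 0, 0], [0, 0.0267, 0.0053, 0, 0], [0, 0.04, 0.0093, 0, 0], [0, 0.0533, 0.012, 0, 0], [0, 0.0667, 0.0147, 0, 0], [0, 0.0733, 0.0173, 0, 0], [0, 0.0733, 0.0173, -0.0267, 0], [0, 0.0733, 0.0173, -0.0667, 0], [0, 0.0733, 0.0173, -0.1067, 0], [0, 0.0733, 0.0173, -0.1467, 0], [0, 0.0733, 0.0173, -0.1867, 0], [0, 0.0733, 0.0173, -0.2133, 0], [0, 0.0733, 0.0173, -0.2133, 0], [0, 0.0733, 0.0173, -0.2133, 0]],
  ],
)

```text
clock: 9.52
ee_pos: [406.0, 24.2, 214.0]
ee_rot: [[-0.954, 0.3, 0.002], [0.3, 0.954, -0.0], [-0.002, 0.001, -1.0]]
ft_force: [-0.6, 0.4, -0.6]
finger_gap: 0.2
gripper_force: 0.0
```

```bash
python3 chk.py|head -5; mv pics/t9*.png pics/final.png
```

```text
[405.96089821  24.20595508 213.95193024] [-0.57895205  0.44082207 -0.58689964]
313 [286.69009585 165.57827476] [704.86674349 -90.57178513] 107.92120740993076 1.8203585486412364
63 [158.50793651 179.73015873] [671.75825788 253.8500499 ] 355.79271259347314 77.87076473536371
221 [252.61538462 183.75565611] [656.85088456   1.77109512] 112.93463172333234 57.9972195732085
164 [-0.0498 -0.0597]
```

View pics/final.png

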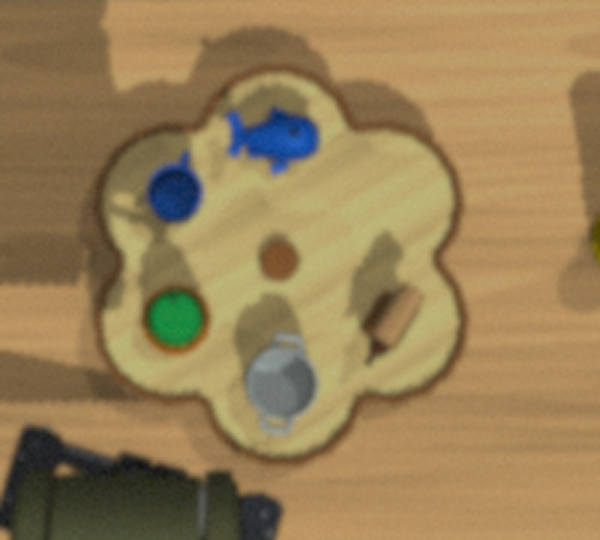

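The whale (275,137) sits straight ahead of the hub (278,260). All five toys are upright on their petals and the gripper is clear of everything.

```bash
python3 -c "
from cell import r
print(r.finish_job())"
```

```text
the job is handed in; nothing more can be done
None
```

I turned the flower clockwise until the whale's petal pointed to the front of the shelf, about 4 mm off the centre line in the last picture. The toys are upright, the bystanders were not touched, the gripper is clear, and the job is handed in; it returned no verdict.

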